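Set the leak-test press for a radio housing

TASK

Set the hand-screw leak-test press for the radio housing: slide the brown nest with the housing in it sideways along the base plate, without lifting it, until it sits square inside the marked test place under the seal plate, and let go of it. Then lower the seal plate by one and a half turns of the screw with the handwheel (clockwise lowers): the wheel turns freely for a while before its lug meets the dog and drives the screw, so take up that free travel first and count only the turns that actually drive the screw. Let go of the wheel and leave the other things on the bench alone.

Things in the scene. Friction and masses are not known exactly. Their poses are not given: they have to be found in the camera images.
- press: Hand-screw press fixed to the bench. Origin on the bench under the screw axis; x away from the robot to the pillars, y to the load place, z up. Base plate 12 mm thick, x -90 to 130, y -180 to 240 mm. Two 20 mm pillars at x 102, y +/-48. Top arm 62 mm wide from x -32 back to the pillars at heights 132 to 156; handwheel above it.
- nest: Brown phenolic nest, 140 x 90 x 28 mm (its x, y, z), about 0.65 kg, loose on the base plate (top 12 mm above the bench; friction about 0.6), the radio housing in its pocket. A steel bar handle sticks out of the middle of its +y side, 45 to 150 mm from its centre. Origin: centre of its underside. Starts 120 to 170 mm to the +y side of the test place, slightly askew.
- nest_grip (a point): Where to take the nest: on its bar handle, 135 mm from the nest's centre along its +y, 26 mm above its underside (the bar spans 16 to 36 mm above it). The bar is 14 mm thick along the nest's x: pinch it from above with the fingers closing along the nest's x. Axes as the nest's.
- housing: Yellow and black radio housing, 106 x 58 x 30 mm, about 90 g, loose in the nest's pocket (3 mm play all round) and standing 8 mm above the nest's rim. Origin: centre of its underside, 6 mm above the underside of the nest.
- test_mark (a point): Centre of the test place, on top of the base plate straight under the screw: four scribed corner marks, 147 x 97 mm overall, just outside the nest's footprint. Axes as the press's. In the test place the nest's origin lies on this point and its axes agree with these, handle still pointing to +y.
- seal (a point): Centre of the underside of the seal plate (88 x 62 mm black rubber under an aluminium carrier sliding on the pillars). It starts fully raised, 58 mm above the bench (10 mm above the housing once that is beneath), the screw at its upper stop, and sinks 4 mm per turn of the screw. The screw is stiff and stays where it is left.
- wheel_axis (a point): Centre of the handwheel (vertical axis), at rim height, 181 mm above the bench; it stays at this height. Rim 134 mm outside diameter, three spokes, one at the handle. Clockwise from above the wheel runs free (under 1 N at the handle) for an unknown 0.1 to 0.65 turn; then the lug on its hub meets the dog on the screw's end and turns the screw against a steady drag of 0.6 Nm (11 N at the handle).
- wheel_handle (a point): Middle of the wheel's upright revolving handle: black cylinder, 23 mm diameter, 56 mm tall, standing on the rim 56 mm from the wheel's axis; this point is 221 mm above the bench (handle spans 192 to 247 mm). It spins freely about its own upright axis, so whoever holds it can go round without turning the hand. Its starting bearing varies widely.
- o_ring: Bystander: black rubber ring 44 mm across, 6 mm high, lying on the base plate. Origin: centre of its underside.
- stopper: Bystander: grey plastic stopper 28 mm across, 26 mm high, standing on the base plate. Origin: centre of its underside.
- spare_radio: Bystander: another radio housing with an antenna, 106 x 58 x 30 mm plus a 75 mm antenna along its +x, on the bench. Origin: centre of its underside.
- putty: Bystander: black lump of sealing putty about 54 mm across, 40 mm high. Origin: centre of its underside.
- screwdriver: Bystander: screwdriver 200 mm long lying along its x. Origin: under its middle.
- spare_nest: Bystander: empty nest without a handle, 140 x 90 x 28 mm. Origin: centre of its underside.
- leak_spray: Bystander: white bottle with a black cap, 44 mm diameter, 120 mm tall. Origin: centre of its underside.
Things that resemble listed ones, but are neither listed nor needed, are in the scene too. What is shaped like the nest but white is not meant.

How it is judged:
On the way, in this order (a step that is already met when the one before it is completed fails the run):
1. the nest sits in the test place, let go, before the seal is lowered (horizontal distance between nest and test_mark below 0.006 m and angle between the x axis of nest and the x axis of test_mark, either way round below 0.09 rad and linear speed of nest below 0.01 m/s and contact force between nest and the fingers below 0.3 N and distance of seal from where it was at the start of the episode below 0.0008 m), for 0.2 s.
2. the seal plate has come down by nearly one and a half turns (6 mm) (distance of seal from where it was at the start of the episode above 0.00567 m and height (world z) of seal below 0.0524 m), for 0.1 s.
At the end, for the whole second after the job is handed in: The nest rests in the test place (centre within 6 mm of the mark, within 5 degrees of square) with the housing lying flat in its pocket, and the seal plate stands 6.0 mm below where it started, within 0.33 mm: one and a half turns of the screw, within a twelfth of a turn. Nothing is held (horizontal distance between nest and test_mark below 0.006 m and angle between the x axis of nest and the x axis of test_mark, either way round below 0.09 rad and distance between housing and test_mark below 0.015 m and angle between housing's own z axis and vertical below 0.05 rad and distance of seal from where it was at the start of the episode between 0.00567 and 0.00633 m and linear speed of each of nest, housing below 0.01 m/s); the robot touches nothing.
It fails at once if the nest is lifted off the base plate (its origin more than 6 mm up) (height (world z) of nest above 0.018 m).
It fails at once if another thing on the bench is shifted by more than 30 mm (distance of any of o_ring, stopper, spare_radio, putty, screwdriver, spare_nest, leak_spray from where it was at the start of the episode above 0.03 m).
It also fails if it takes over 72 s, if anything falls off the work surface, if the arm or the gripper's body presses on something with over 40 N, if the wrist force passes 120 N, or if a joint passes its speed limit or range.

ROBOT

A 6-joint arm with a two-finger parallel gripper is mounted at the origin on the work surface. World frame = base frame: x ahead of the robot, y to its left, z up, the work surface at z = 0. Lengths are in m, angles in rad, forces in N, time in s.
With the tool pointing down it reaches from about 0.4 to 0.825 m from the base axis. Payload 7 kg.
Tool frame: the origin (TCP) lies at the very end of the fingers, on their centre line; the grasp point (between the pads) lies 19 mm behind it; z points along the fingers, y is the line along which they close (so a half turn about z gives the same grasp; the last joint's range is limited). The gripper opens to 88 mm and grips with 3 to 60 N. Pads are 19 mm wide; open, the fingers measure 130 mm over their backs; the gripper's body (78 mm by 193 mm) begins 47 mm behind the grasp point.
Start: joints at [-1.037, 0.359, 0.012, 0, -1.224, -0.288], TCP at [0.164, -0.655, 0.202] pointing down, gripper open.
Joint ranges: [-3.07, 3.07], [-1.43, 2.12], [-1.02, 1.25], [-3.03, 1.67], [-3.05, -0], [-3.03, 3.03]. Speed limits (rad/s): [2.39, 2.39, 3.01, 3.14, 3.14, 3.14].

INTERFACE

Orientations are given as a unit quaternion [x, y, z, w].
In Python, from plant import env gives the robot as it stands. The module is installed in compiled form; this text tells all that it offers. Calls block until the motion is done:
- env.move_ptp(position, orientation): joint-space move of the TCP to a pose.
- env.movel(position, ori=None, speed=0.15, threshold=None): straight line of the TCP; ori=None keeps the orientation; speed is the mean speed in m/s. With threshold (N) it stops when the force on the tool has changed by that much, and returns True; else False.
- env.set_joints(angles): joint-space move.
- env.grip(opening, f_grip=None): opening from 0.0 (shut) to 1.0 (fully open); f_grip is the grip in N (None keeps the last); returns when the fingers have stopped.
- env.pause(seconds).
- env.inverse_kinematics(position, orientation): joint angles nearest the present ones, or None.
- env.get_image(name): name is "side" or "top" or "wrist"; returns the picture (384x512x3 uint8, red, green, blue); there is no depth.
- env.calibration(name): a dict with "K" (3x3 intrinsics, pixels), "origin" and "attitude" of the camera in the world. Camera axes: x right, y down, z forward; pixel columns grow to the right and rows downward; lengths in m; the calibration is good to about 2 mm. The wrist camera is an equidistant fisheye: a pixel r from the principal point sees the ray r / f radians off the axis. A picture is of the moment at which its call begins: read the wrist's pose just before it. calibration takes no time and is no camera call; for the wrist camera it gives the pose at the moment of the call.
A pose or a line that the arm cannot do raises env.PlanningError and nothing moves.
- env.job_done(): hands the job in; it is judged then, once.
Readings, each from a call of its own:
- env.get_clock(): time.
- env.get_q(): joint angles.
- env.get_qvel(): joint speeds.
- env.get_joint_torque(): joint torques, N m.
- env.get_position(): TCP position.
- env.get_ee_rot(): TCP orientation.
- env.get_contact_force(): force on the tool from outside, world axes, zero at the start.
- env.get_wrist_torque(): the same for the moment, N m.
- env.get_gripper_width(): opening from 0.0 (shut) to 1.0 (fully open).
- env.get_finger_force(): force on a finger pad.
Only numpy, scipy, OpenCV 4.12 (cv2) and the standard library are available. Lean on these libraries where they do the work, as an engineer would, in place of code of your own. Each camera call takes 0.05 s, during which the arm holds its last target. There are 200 camera calls.

## Working session

There is one attempt and no reset: what is moved stays moved. The work goes in short steps, each a Python script; the robot and the scene stay as the last script left them, time stands still between calls to the robot, and variables do not carry over. Pictures are saved under pics/ and viewed, at most 10 in all, crops included, and the job is handed in when it is done.

```bash
mkdir -p pics; ls; python3 - <<'E'
from plant import env
import cv2,numpy as np
for n in("top","side"):
    im=env.get_image(n); cv2.imwrite(f"pics/{n}0.png",im[:,:,::-1])
    c=env.calibration(n); print(n,c)
print(env.get_clock(),env.get_ee_rot())
E
```

```text
pics
top {'K': array([[365.87313638,   0.        , 254.80389116],
       [  0.        , 365.87313638, 189.86219717],
       [  0.        ,   0.        ,   1.        ]]), 'origin': array([0.40649296, 0.00795241, 1.3949279 ]), 'attitude': array([ 0.71148712, -0.70186545,  0.02779416, -0.01996114])}
side {'K': array([[416.79519534,   0.        , 250.98782256],
       [  0.        , 416.79519534, 191.79938679],
       [  0.        ,   0.        ,   1.        ]]), 'origin': array([-0.54428872,  0.18796405,  0.90799657]), 'attitude': array([-0.58882196,  0.6737024 , -0.34409862,  0.28462243])}
0.1 [-1.22520432e-01  9.92465702e-01  7.39844280e-04 -1.65478232e-04]
```

View pics/top0.png

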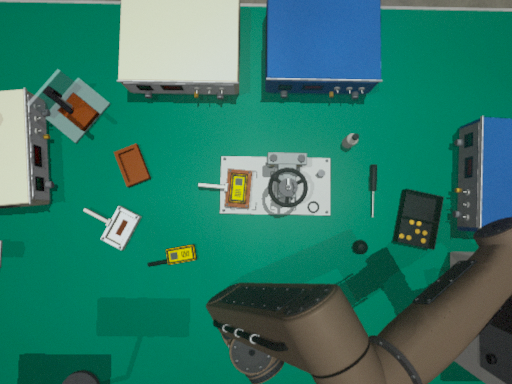

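View pics/side0.png

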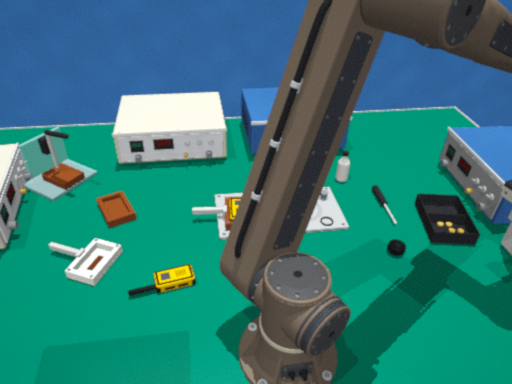

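Top view: the press plate is at about (275,186). The brown nest with the yellow housing is at (238,188), with its handle reaching left to (200,186). The wheel is at (288,186). There are three lookalikes: a white nest at (122,228), a handle-less brown spare at (132,165), and a brown nest in another fixture at (78,108). Only the one on the press plate at (238,188) fits the description. I'll confirm it in an enlarged crop and measure.

```bash
cat > h.py <<'E'
import numpy as np,cv2
from scipy.spatial.transform import Rotation as R
def rays(c,px):
    px=np.atleast_2d(np.asarray(px,float)); K=c["K"]
    d=np.c_[(px-[K[0,2],K[1,2]])/[K[0,0],K[1,1]],np.ones(len(px))]
    return R.from_quat(c["attitude"]).apply(d)
def fish(c,px):
    px=np.atleast_2d(np.asarray(px,float)); K=c["K"]
    p=(px-[K[0,2],K[1,2]])/[K[0,0],K[1,1]]; t=np.linalg.norm(p,axis=1,keepdims=True)
    d=np.c_[np.sinc(t/np.pi)*p,np.cos(t)]
    return R.from_quat(c["attitude"]).apply(d)
def onz(c,d,z):
    o=c["origin"]; return o+d*((z-o[2])/d[:,2])[:,None]
def rect(m):
    cs,_=cv2.findContours(m.astype(np.uint8),cv2.RETR_EXTERNAL,cv2.CHAIN_APPROX_NONE)
    return max(cs,key=cv2.contourArea)[:,0,:]
E
python3 - <<'E'
from plant import env
from h import *
im=cv2.imread("pics/top0.png"); c=env.calibration("top")
x0,y0,x1,y1=190,140,340,225
cv2.imwrite("pics/topc.png",cv2.resize(im[y0:y1,x0:x1],None,fx=5,fy=5,interpolation=cv2.INTER_CUBIC))
hsv=cv2.cvtColor(im,cv2.COLOR_BGR2HSV)
def show(name,m,z):
    m2=np.zeros(m.shape,bool); m2[y0:y1,x0:x1]=m[y0:y1,x0:x1]
    k=rect(m2); w=onz(c,rays(c,k),z)[:,:2]
    r=cv2.minAreaRect((w*1000).astype(np.float32)); print(name,k.min(0),k.max(0),r)
H,S,V=cv2.split(hsv)
show("plate",~((H>60)&(H<95)&(S>100)),.012)
plate=(S<40)&(V>150); plate[:, :221]=0
show("plate2",plate,.012)
show("brown",(H<22)&(S>90),.04)
show("yellow",(H>22)&(H<35)&(S>120),.05)
h=(S<60)&(V>120); h[:, 218:]=0; show("bar",h,.048)
E
```

```text
plate [198 152] [330 215] ((527.5385131835938, -41.82957458496094), (501.0113525390625, 239.97817993164062), 89.96194458007812)
plate2 [221 156] [269 214] ((518.62255859375, 30.764389038085938), (220.73106384277344, 182.53936767578125), 0.8642485737800598)
brown [226 170] [251 207] ((503.5214538574219, 55.66841125488281), (86.5914535522461, 136.70962524414062), 85.6338119506836)
yellow [229 174] [246 202] ((503.7336730957031, 55.61566925048828), (57.92319869995117, 105.73876190185547), 85.3247299194336)
bar [198 183] [217 188] ((512.5682983398438, 168.18307495117188), (71.49773406982422, 15.72950553894043), 85.59473419189453)
```

View pics/topc.png

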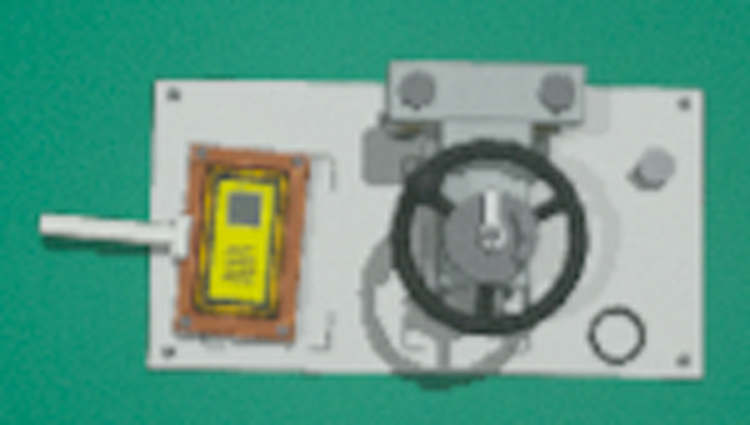

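Confirmed: this brown nest has the bar handle and the housing, and sits on the press plate. In the crop, its handle ends at (45,222) and the wheel rim is centred at about (488,237). The black blob at (425,185), upper left on a spoke, looks like the upright handle. Next I'll measure the plate and wheel, then go above the handle.

```bash
python3 - <<'E'
from plant import env
from h import *
im=cv2.imread("pics/top0.png"); c=env.calibration("top")
f=lambda p: np.array([190,140])+(np.array(p,float)+.5)/5-.5
cr=onz(c,rays(c,f([(155,80),(703,90),(703,378),(148,368)])),.012)[:,:2]
print("corners",cr.round(4).tolist())
# corners in press frame: (130,240),(130,-180),(-90,-180),(-90,240)
P=np.array([(130,240),(130,-180),(-90,-180),(-90,240)])/1000
A=[];b=[]
for p,w in zip(P,cr):
    A+=[[p[0],-p[1],1,0],[p[1],p[0],0,1]]; b+=list(w)
s=np.linalg.lstsq(np.array(A),np.array(b),rcond=None)[0]
print("press xy",s[2:],"yaw",np.arctan2(s[1],s[0]),"scale",np.hypot(*s[:2]))
print("wheel c",onz(c,rays(c,f([(488,237)])),.181), "handle",onz(c,rays(c,f([(425,183)])),.247))
g=np.array([.5035,.0557]);y=np.array([.0091,.1125]);y/=np.linalg.norm(y)
print("grip",g+.135*y, "nestyaw",-np.arctan2(y[0],y[1]))
q=env.get_ee_rot()
env.movel([.164,-.655,.36],q,speed=.2)
yaw=-np.arctan2(y[0],y[1]); gp=g+.135*y
for k in(0,np.pi):
    ori=(R.from_euler('z',yaw+np.pi/2+k)*R.from_euler('x',np.pi)).as_quat()
    print(k,env.inverse_kinematics([*gp,.36],ori),env.inverse_kinematics([*gp,.019],ori))
print(env.get_clock())
E
```

```text
corners [[0.6291, 0.1252], [0.6277, -0.2932], [0.4082, -0.293], [0.4101, 0.1262]]
press xy [ 0.49873171 -0.11351487] yaw -0.003724139252445912 scale 0.9970973961554791
wheel c [[ 0.49977692 -0.11273607  0.181     ]] handle [[ 0.52831178 -0.06613672  0.247     ]]
grip [0.51438445 0.1902605 ] nestyaw -0.08071315925588508
0 [ 0.71154322  0.08583838  0.00909353  0.         -1.49405148  2.34933627] [ 0.71154322  0.34348604 -0.4913607   0.         -0.73594958  2.34933627]
3.141592653589793 [ 0.71154322  0.08583838  0.00909353  0.         -1.49405148 -0.79225638] [ 0.71154322  0.34348604 -0.4913607   0.         -0.73594958 -0.79225638]
1.0417
```

```bash
python3 - <<'E'
from plant import env
from h import *
import pickle
yaw=-.08; ori=(R.from_euler('z',yaw-np.pi/2)*R.from_euler('x',np.pi)).as_quat()
D={}
def snap(n,cam="wrist"):
    c=env.calibration(cam); D[n]=c; im=env.get_image(cam); cv2.imwrite(f"pics/{n}.png",im[:,:,::-1])
env.move_ptp([.514,.04,.38],ori); snap("w1"); snap("t1","top")
env.move_ptp([.514,.19,.20],ori); snap("w2")
pickle.dump(D,open("cal.pkl","wb"))
for n in D: print(n,D[n])
print(env.get_clock(),env.get_position(), env.get_contact_force())
a=cv2.imread("pics/w1.png");b=cv2.imread("pics/w2.png")
cv2.imwrite("pics/w12.png",cv2.resize(np.vstack([a,b]),(400,600)))
E
```

```text
w1 {'K': array([[297.31863964,   0.        , 256.6486757 ],
       [  0.        , 297.31863964, 191.95380154],
       [  0.        ,   0.        ,   1.        ]]), 'origin': array([ 0.50864733, -0.04292063,  0.56277881]), 'attitude': array([0.04022205, 0.98745896, 0.15253839, 0.00624702])}
t1 {'K': array([[365.87313638,   0.        , 254.80389116],
       [  0.        , 365.87313638, 189.86219717],
       [  0.        ,   0.        ,   1.        ]]), 'origin': array([0.40649296, 0.00795241, 1.3949279 ]), 'attitude': array([ 0.71148712, -0.70186545,  0.02779416, -0.01996114])}
w2 {'K': array([[297.31863964,   0.        , 256.6486757 ],
       [  0.        , 297.31863964, 191.95380154],
       [  0.        ,   0.        ,   1.        ]]), 'origin': array([0.50914514, 0.10740528, 0.38399088]), 'attitude': array([0.03950066, 0.98742988, 0.15288378, 0.00696206])}
4.8667 [0.51500015 0.18979379 0.20158635] [-0.12174237  0.17319258 -0.45669919]
```

View pics/w12.png

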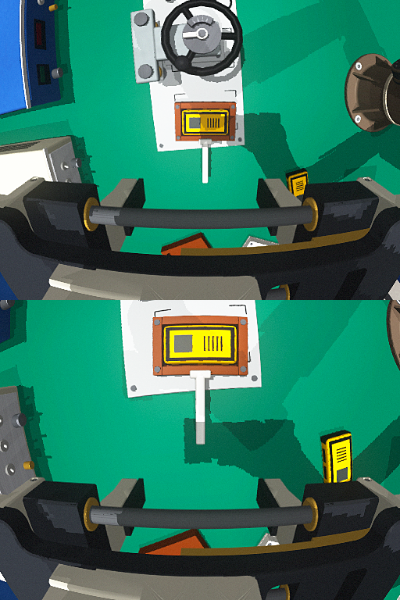

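w1 (top half) shows the wheel at about (200,37) with the nest below it. w2 (bottom half) shows the nest at (200,345) with its bar reaching down to (200,443), centred ahead of the gripper. I'll measure the bar and nest from w2, and the wheel from w1.

```bash
python3 - <<'E'
from h import *
import pickle
D=pickle.load(open("cal.pkl","rb")); c=D["w2"]
im=cv2.imread("pics/w2.png"); H,S,V=cv2.split(cv2.cvtColor(im,cv2.COLOR_BGR2HSV))
m=np.zeros(H.shape,bool); m[0:130,150:350]=((H<22)&(S>90))[0:130,150:350]
k=rect(m); w=onz(c,fish(c,k),.04)[:,:2]; r=cv2.minAreaRect((w*1000).astype(np.float32)); print("brown",k.min(0),k.max(0),r)
m[:]=0; m[128:200,225:290]=((S<60)&(V>120))[128:200,225:290]
k=rect(m); w=onz(c,fish(c,k),.048)[:,:2]; r=cv2.minAreaRect((w*1000).astype(np.float32)); print("bar",k.min(0),k.max(0),r)
cv2.imwrite("pics/w1c.png",cv2.resize(cv2.imread("pics/w1.png")[0:200,150:350],None,fx=3,fy=3,interpolation=cv2.INTER_CUBIC))
cv2.imwrite("pics/t1c.png",cv2.imread("pics/t1.png"))
E
```

```text
brown [195  20] [316  96] ((506.8138122558594, 56.04692459106445), (89.71199798583984, 138.95469665527344), 85.47128295898438)
bar [250 128] [261 184] ((516.1280517578125, 170.979736328125), (65.79795837402344, 12.625877380371094), 85.59222412109375)
```

View pics/w1c.png

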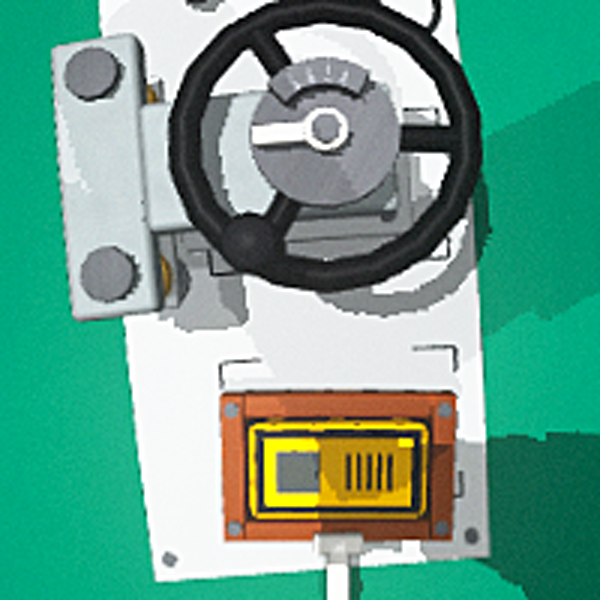

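The crop shows the upright handle as a round black knob at (250,240) on the rim. The test-place corner marks are at about (215,272), (450,257) and (438,108). A similar set of load marks at (222,362) and (456,347) isn't under the screw, so it isn't the test place. A white pointer on the screw end at (265,133), with a scale arc beside it, will show screw motion.

```bash
python3 - <<'E'
from h import *
import pickle
D=pickle.load(open("cal.pkl","rb")); c=D["w1"]
im=cv2.imread("pics/w1.png"); H,S,V=cv2.split(cv2.cvtColor(im,cv2.COLOR_BGR2HSV))
f=lambda p: np.array([150,0])+(np.array(p,float)+.5)/3-.5
g=lambda p,z: onz(c,fish(c,f(p)),z)[:,:2].round(4).tolist()
print("marks",g([(215,272),(450,257),(438,108)],.012))
print("load",g([(222,362),(456,347)],.012))
print("plate",g([(155,580),(490,555)],.012))
print("handle",g([(250,240)],.247))
print("hub",g([(325,128)],.19))
print("rim L,R,bottom",g([(169,140),(482,135),(325,290)],.181))
m=np.zeros(H.shape,bool); m[125:190,200:320]=((H<22)&(S>90))[125:190,200:320]
k=rect(m); w=onz(c,fish(c,k),.04)[:,:2]; print(cv2.minAreaRect((w*1000).astype(np.float32)))
E
```

```text
marks [[0.5713, -0.0684], [0.4279, -0.0665], [0.4277, -0.161]]
load [[0.5723, -0.0123], [0.4279, -0.0104]]
plate [[0.6315, 0.1241], [0.412, 0.1249]]
handle [[0.5314, -0.0676]]
hub [[0.501, -0.1168]]
rim L,R,bottom [[0.5667, -0.1205], [0.4347, -0.1122], [0.5065, -0.0485]]
((506.5572204589844, 53.70826721191406), (89.37918853759766, 138.63414001464844), 85.55907440185547)
```

```bash
cat >> h.py <<'E'
def ori(yaw,k=1): # tool down, closing along x rotated by yaw; k=1: camera away from press
    return (R.from_euler('z',yaw+k*np.pi/2)*R.from_euler('x',np.pi)).as_quat()
E
python3 - <<'E'
from plant import env
from h import *
o=ori(-.079)
for p,y in(((.5173,.1894,.019),-.079),((.5012,.0205,.019),-.005)): print(env.inverse_kinematics(p,ori(y)))
env.move_ptp([.5173,.1894,.20],o)
env.movel([.5173,.1894,.06],o,.15); 
hit=env.movel([.5173,.1894,.019],o,.06,threshold=8); print("hit",hit,env.get_position())
env.grip(0.0,30)
print(env.get_gripper_width()*88,env.get_finger_force(),env.get_position(),R.from_quat(env.get_ee_rot()).as_euler('zyx'),env.get_contact_force(),env.get_clock())
E
```

```text
[ 0.70658997  0.34677889 -0.48591685  0.         -0.73810058  2.35600268]
[ 0.43323009  0.2793292  -0.59435332  0.         -0.69711381  2.70336257]
hit False [0.51747683 0.18950732 0.01906458]
13.181862162468953 30.004718005657196 [0.51714941 0.18938112 0.01897237] [-1.49171185e+00 -2.05335992e-04  3.14155213e+00] [0.05100545 0.38054972 0.86034699] 10.6
```

```bash
python3 - <<'E'
from plant import env
from h import *
env.movel([.5012,.0205,.019],ori(-.005),.06)
env.pause(.3)
print(env.get_gripper_width()*88,env.get_finger_force(),env.get_position(),R.from_quat(env.get_ee_rot()).as_euler('zyx'),env.get_contact_force())
c=env.calibration("top"); im=env.get_image("top"); cv2.imwrite("pics/t2.png",im[:,:,::-1])
c=env.calibration("wrist"); print(c["origin"])
print(env.get_clock())
im=im[120:240,180:350,::-1]
cv2.imwrite("pics/t2c.png",cv2.resize(im,None,fx=4,fy=4,interpolation=cv2.INTER_CUBIC))
E
```

```text
13.382539254185708 29.996692836284637 [0.50121282 0.02053985 0.01900364] [-1.56581815e+00  2.57294484e-05 -3.14157093e+00] [-0.33132339  4.63889071 -1.76985029]
[0.50276462 0.10208815 0.2018247 ]
13.925
```

View pics/t2c.png

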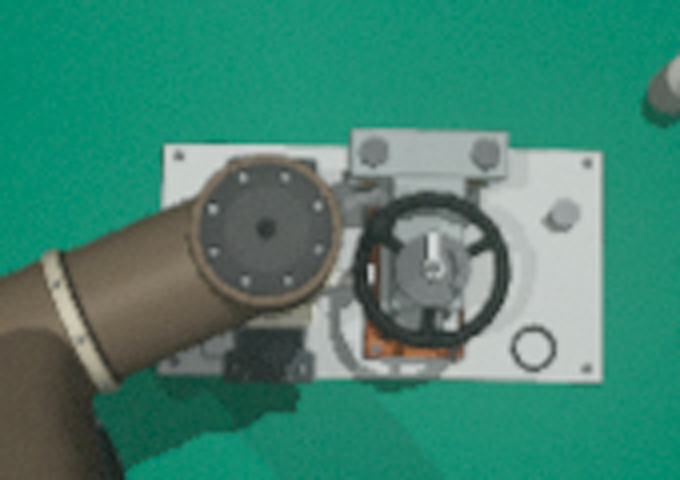

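The nest (brown at crop (415,340)) is now under the wheel and looks square. The wheel handle is still at (390,225). I'll release, rise and look at the marks from the wrist camera.

```bash
python3 - <<'E'
from plant import env
from h import *
import pickle
env.grip(0.6); env.pause(.3)
print(env.get_finger_force())
env.movel([.5012,.0205,.10],ori(-.005),.12)
env.movel([.5012,.10,.30],ori(-.005),.25)
env.move_ptp([.4852,.06,.30],ori(0,-1)); env.pause(.2)
c=env.calibration("wrist"); im=env.get_image("wrist")[:,:,::-1]; cv2.imwrite("pics/w3.png",im)
pickle.dump(c,open("w3.pkl","wb")); print(c["origin"],env.get_clock())
cv2.imwrite("pics/w3c.png",cv2.resize(im[0:220,120:380],None,fx=2.7,fy=2.7,interpolation=cv2.INTER_CUBIC))
E
```

```text
0.0
[ 0.48638189 -0.02264633  0.48281703] 19.75
```

View pics/w3c.png

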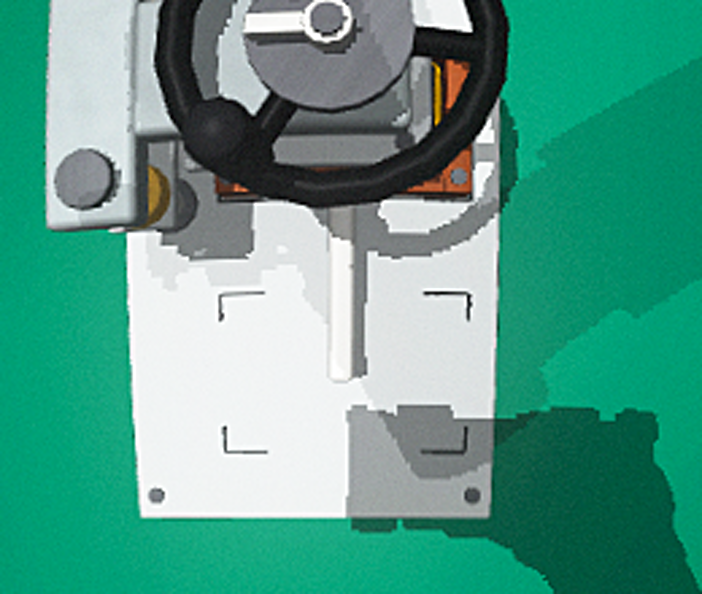

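```bash
python3 - <<'E'
from h import *
import pickle
c=pickle.load(open("w3.pkl","rb"))
f=lambda p: np.array([120,0])+(np.array(p,float)+.5)/2.7-.5
g=lambda n,p,z: print(n,onz(c,fish(c,f(p)),z)[:,:2].round(4).tolist())
g("plate corners",[(140,517),(491,517)],.012)
g("plate edges",[(128,240),(499,200)],.012)
g("load marks",[(219,293),(470,293),(226,452),(466,452)],.012)
g("nest top edge corners",[(217,194),(472,194)],.04)
g("nest base corners",[(217,202),(472,200)],.012)
g("bar",[(329,377),(352,377),(356,215),(332,215)],.048)
g("handle",[(215,132)],.247)
g("hub",[(327,18)],.195)
E
```

```text
plate corners [[0.6317, 0.125], [0.4114, 0.1251]]
plate edges [[0.6297, -0.047], [0.4117, -0.0671]]
load marks [[0.5748, -0.0125], [0.4282, -0.0116], [0.5738, 0.0837], [0.4284, 0.084]]
nest top edge corners [[0.5698, -0.0685], [0.4311, -0.0673]]
nest base corners [[0.5751, -0.0666], [0.4275, -0.0665]]
bar [[0.5087, 0.034], [0.4961, 0.034], [0.4938, -0.0541], [0.5065, -0.0542]]
handle [[0.5314, -0.0659]]
hub [[0.5016, -0.1174]]
```

The nest's edges are at x .431–.570 and its centre is at about (.5005,-.1135). The mark is at about (.5013,-.115), so it is about 2 mm off with yaw under 0.03, which is inside tolerance. The pointer on the screw still points to +x. Next I'll grip the wheel handle, at (.531,-.067), and take up the free travel.

```bash
cat > w.py <<'E'
from plant import env
from h import *
C=np.array([.501,-.115]); RR=.056; Z=.210; O=ori(-.56,-1)
def at(t): return [C[0]+RR*np.cos(t),C[1]+RR*np.sin(t),Z]
def step(t,v=.06):
    env.movel(at(t),O,v); F=env.get_contact_force()
    tang=np.array([np.sin(t),-np.cos(t),0]); rad=np.array([np.cos(t),np.sin(t),0])
    return -F@tang, F@rad, F[2]   # resistance against clockwise motion
E
python3 - <<'E'
from w import *
import json
for t in np.radians([58,-30,-120,-210,-300]):
    print(np.round(env.inverse_kinematics(at(t),O),2))
env.move_ptp([.5314,-.0667,.33],O); env.grip(.55)
env.movel([.5314,-.0667,.262],O,.15)
print("hit",env.movel([.5314,-.0667,Z],O,.06,threshold=6))
F0=env.get_contact_force()
env.grip(0,20)
print(env.get_gripper_width()*88,env.get_finger_force(),F0,env.get_contact_force(),env.get_position(),env.get_clock())
t=np.radians(58); n=0; log=[]
while t>np.radians(58-255) and n<2:
    t-=np.radians(12); r=step(t); log.append((round(np.degrees(t)),*np.round(r,1)))
    if max(abs(r[1]),abs(r[0]),abs(r[2]))>45: print("STOP");break
    n=n+1 if r[0]>5 else 0
for l in log: print(*l)
json.dump(t,open("t.json","w")); print(env.get_clock(),env.get_position(),at(t),env.get_gripper_width()*88)
E
```

```text
[ 0.24  0.12 -0.28  0.   -1.16 -0.8 ]
[ 0.09  0.18 -0.22  0.   -1.18 -0.65]
[ 0.06  0.06 -0.35  0.   -1.16 -0.62]
[ 0.24 -0.01 -0.43  0.   -1.15 -0.8 ]
[ 0.24  0.12 -0.29  0.   -1.16 -0.8 ]
hit False
22.611986355017475 20.000130236148834 [-0.4826068   0.34562416 -0.51968105] [-0.74163948  0.08883375  0.86863202] [ 0.53145269 -0.06668873  0.21012161] 22.8917
46 -0.2 2.8 0.3
34 -1.1 2.9 1.2
22 -0.8 2.3 0.9
10 -0.2 0.2 3.7
-2 -0.3 -2.2 5.4
-14 0.2 -4.3 6.3
-26 0.4 -6.8 8.0
-38 0.0 -8.7 8.0
-50 -0.1 -8.5 8.7
-62 0.6 -11.3 8.8
-74 -0.4 -11.0 7.2
-86 -0.5 -10.4 4.9
-98 -0.5 -8.4 4.7
-110 0.7 -6.7 3.9
-122 -0.1 -6.0 3.0
-134 -0.2 -5.3 0.9
-146 -0.0 -4.4 0.7
-158 -0.6 -2.5 1.2
-170 3.4 -1.6 0.8
-182 5.7 -2.1 3.2
-194 5.7 -0.8 3.9
30.0667 [ 0.44522357 -0.10260838  0.21004151] [np.float64(0.4466634393285442), np.float64(-0.10145237384641864), 0.21] 22.490171319425492
```

```bash
sed -i 's/\[.501,-.115\]/[.5005,-.114]/' w.py; python3 - <<'E'
from w import *
import json
t0=np.radians(-194); end=np.radians(-164-540+24); N=33
for i in range(1,N+1):
    t=t0+(end-t0)*i/N; r=step(t,.07)
    if max(map(abs,r))>45: print("STOP");break
    if i%3==0: print(round(np.degrees(t)),*np.round(r,1))
json.dump(t,open("t.json","w"))
print(env.get_clock(),env.get_position(),at(t))
im=env.get_image("wrist")[:,:,::-1]; cv2.imwrite("pics/w4.png",im)
cv2.imwrite("pics/w4c.png",cv2.resize(im,(700,525)))
E
```

```text
-238 6.3 2.0 9.1
-282 6.4 4.0 8.2
-327 5.0 2.3 5.6
-371 5.8 1.0 3.6
-415 5.7 -0.7 2.5
-459 5.5 -1.4 -0.4
-503 5.0 -2.1 -0.6
-547 5.4 -3.7 2.3
-592 6.5 1.5 8.2
-636 5.7 5.5 8.0
-680 4.1 3.3 4.9
41.9 [ 0.54262336 -0.07685721  0.21003065] [np.float64(0.5433984888146627), np.float64(-0.07800389385755382), 0.21]
```

View pics/w4c.png

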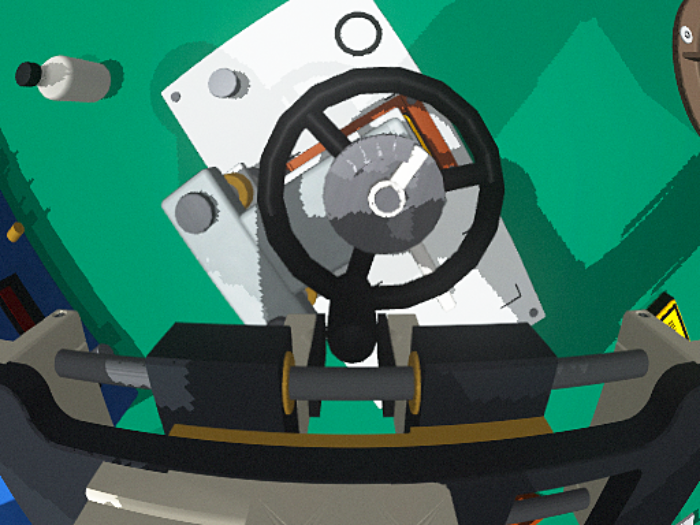

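```bash
python3 - <<'E'
from plant import env
from h import *
import pickle
def b(c,p,q,n):
    w=onz(c,fish(c,np.array([p,q])),.2); d=w[1]-w[0]; print(n,w[0][:2].round(4),np.degrees(np.arctan2(d[1],d[0])).round(1))
D=pickle.load(open("cal.pkl","rb"))
f=lambda p: np.array([150,0])+np.array(p)/3
b(D["w1"],f((325,128)),f((255,135)),"w1 ptr"); b(D["w1"],f((325,128)),f((322,75)),"w1 scale")
c=pickle.load(open("w3.pkl","rb")); f=lambda p: np.array([120,0])+np.array(p)/2.7
b(c,f((327,18)),f((247,24)),"w3 ptr")
c=env.calibration("wrist"); s=512/700
b(c,np.array((388,197))*s,np.array((426,148))*s,"w4 ptr"); b(c,np.array((388,197))*s,np.array((370,150))*s,"w4 scale")
E
```

```text
w1 ptr [ 0.5008 -0.1144] 0.8
w1 scale [ 0.5008 -0.1144] -91.7
w3 ptr [ 0.501  -0.1154] 2.3
w4 ptr [ 0.5001 -0.1136] -158.7
w4 scale [ 0.5001 -0.1136] -100.7
```

The pointer has gone from +1° to -159° (mod 360), so the screw has turned about 520°, which agrees with the force estimate of 516°. About 20–22° is left, so I'll finish to -701°, let go and check.

```bash
python3 - <<'E'
from w import *
import pickle
for d in(-691,-701): print(np.round(step(np.radians(d),.05),1))
env.grip(.5); env.pause(.2); p=env.get_position(); print(p,env.get_finger_force())
env.movel([p[0],p[1],.27],O,.1); env.movel([.54,.02,.32],O,.25)
env.pause(.2)
c=env.calibration("wrist"); im=env.get_image("wrist")[:,:,::-1]; cv2.imwrite("pics/w5.png",im); pickle.dump(c,open("w5.pkl","wb"))
x=np.array([.5005,-.114,.2])
cv2.imwrite("pics/w5c.png",cv2.resize(im[0:225,106:406],None,fx=2.6,fy=2.6,interpolation=cv2.INTER_CUBIC))
print(env.get_clock(),env.get_contact_force())
E
```

```text
[6.5 2.7 5.7]
[5.9 1.8 5.1]
[ 0.55342439 -0.095811    0.20999336] 0.0
45.1417 [-0.04354795 -0.42283005  0.206726  ]
```

View pics/w5c.png

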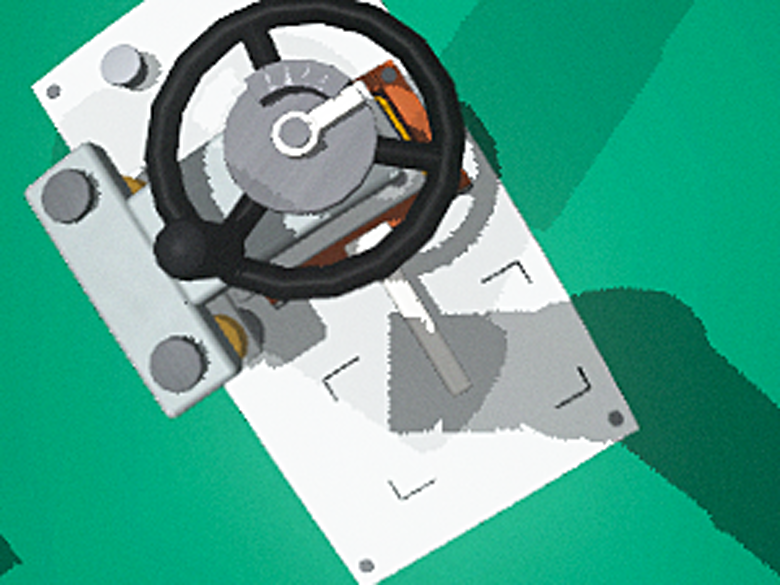

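```bash
python3 - <<'E'
from plant import env
from h import *
import pickle
c=pickle.load(open("w5.pkl","rb")); f=lambda p: np.array([106,0])+np.array(p)/2.6
w=onz(c,fish(c,f(np.array([(296,131),(366,91)]))),.2); d=w[1]-w[0]; a=np.degrees(np.arctan2(d[1],d[0])); print("ptr",a)
b=onz(c,fish(c,f(np.array([(459,388)]))),.048); print("bar end",b)
if abs((a-1.5)%360-180)<12 and abs(b[0,1]-.035)<.005: env.job_done(); print("done",env.get_clock())
E
```

```text
ptr 177.93763628593905
bar end [[0.50277307 0.0333987  0.048     ]]
the job is handed in; nothing more can be done
the job is handed in; nothing more can be done
```

The job is handed in: the nest sits about 2 mm from the test mark and square to within about 0.03 rad. The screw was driven about 1.5 turns (its pointer reads within about 4° of that), and the nest and wheel were both let go. The run took about 45 s; no verdict came back.

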